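Mount the wind-up shop timer on its studs and wind it

ROBOT

A 6-joint arm with a two-finger parallel gripper is mounted at the origin on the work surface. World frame = base frame: x ahead of the robot, y to its left, z up, the work surface at z = 0. Lengths are in m, angles in degrees, forces in N, time in s.
With the tool pointing down it reaches from about 0.4 to 0.825 m from the base axis. Payload 7 kg.
Tool frame: the origin (TCP) lies on the front face of the gripper's body, between the roots of the fingers; the fingertips stand 66 mm ahead of it and the grasp point (between the pads) lies 47 mm ahead of it; z points along the fingers, y is the line along which they close (so a half turn about z gives the same grasp; the last joint's range is limited). The gripper opens to 88 mm and grips with 3 to 60 N. Pads are 19 mm wide; open, the fingers measure 130 mm over their backs; the gripper's body (78 mm by 193 mm) begins 47 mm behind the grasp point.
Start: joints at [93.226, 20.546, 0.682, 0, -70.136, -16.507], TCP at [0.155, 0.657, 0.292] pointing down, gripper open.
Joint ranges: [-176.03, 176.03], [-82.01, 121.73], [-58.28, 71.71], [-173.87, 95.51], [-174.79, -0.11], [-173.66, 173.66]. Speed limits (degrees/s): [136.94, 136.94, 172.46, 180, 180, 180].

INTERFACE

Orientations are given as [roll, pitch, yaw] about the fixed x, y, z axes, in that order (R = Rz(yaw) Ry(pitch) Rx(roll)).
In Python, from plant import ctrl gives the robot as it stands.
- The arm moves only by the tool send_rows, never from a script. Its argument "deltas" is a list of rows, each a list of 2 entries, a list of its own where there are three numbers: the shift along the tool's x, y, z each as a share of 800 mm, from -1 to 1, then the turn about the tool's z as a share of 90 degrees, from -1 to 1. A call has exactly 5 rows; each row is the pose to reach, as a shift and turn from the pose commanded when the call began, along the tool's axes at that moment; what a row does not reach only later rows make up. A row lasts 1/12 s, in which the tool goes at most 41.7 mm and 7.16 degrees, less where a joint would pass 70% of its speed; a pose out of reach is approached as far as the arm can. A call with a number of a shift or a turn outside -1 to 1 is refused whole. A call with a gripper value outside its range is refused whole. "gripper" is the opening, from 0 (shut) to 1 (fully open), set as the call begins (left out, the last holds). The fingers move at their own pace and stop on an object; the grip force is fixed at half the most. Time passes only in rows, so rows that repeat a pose let the fingers close, or fill a call up. It gives the time, the measured TCP pose, the force, the opening and the grip force at its end, in the units of the state.
- ctrl.get_obs(): the state, without advancing time (a new reading comes with each control period).
- ctrl.snapshot(name): name is "side" or "top"; returns a dict with "color" (480x640x3 uint8, red, green, blue), "vertical_fov" (degrees; the focal length in pixels is half the picture's height over the tangent of half this angle, whatever the lens; pixels are square), "cx", "cy" (the principal point, pixels), "rvec" (rotation vector, rad) and "tvec" (3), from world to camera coordinates, as OpenCV has them. Camera axes: x right, y down, z forward; pixel columns grow to the right and rows downward; lengths in m; the calibration is good to about 2 mm. A picture is of the moment at which its call begins. There is no depth.
- ctrl.close_job(): hands the job in; it is judged then, once.
Trained networks look in a picture, given as the dict that the camera call returned (one of the last four; its "shot" number tells which), for a name from the list of things; names that differ only in an ending like _2 or _b are one class to them, and where a whole thing is asked for, a point or a joint stands for the part that bears it (a point fixed in the world has none). Each returns a list of dicts, best first, with "conf" (0 to 1); they miss things now and then, are a little off and sometimes report something else, mostly with a low value. They report only what shows in the picture. A call takes as long as a camera call. They do not tell look-alikes from the thing itself.
- ctrl.boxes_of(picture, thing): "xy" ([column, row] as shares, 0 to 1, of the picture: columns of its width, rows of its height, amid what is visible of it).
- ctrl.cut_out(picture, thing): "pixels" (480x640 bool, what is visible of it) and "xy" ([column, row] as shares, 0 to 1, of the picture: columns of its width, rows of its height, amid what is visible of it).
The state is a dict: "clock": time; "joint_pos": joint angles; "qvel": joint speeds; "tau": joint torques, N m; "tool_pos": TCP position; "orientation": TCP orientation; "force": force on the tool from outside, world axes, zero at the start; "moment": the same for the moment, N m; "opening": finger opening in m; "gripper_force": force on a finger pad.
Only numpy, scipy, OpenCV 4.12 (cv2) and the standard library are available. Lean on these libraries where they do the work, as an engineer would, in place of code of your own. Each camera call takes 0.05 s, during which the arm holds its last target. There are 200 camera calls.

TASK

Fix the wind-up timer to the small wooden board with the two studs: set the large ends of its two keyholes over the stud heads, flat on the board, and slide it along until the studs are fully home in the narrow ends. Then wind the wing key clockwise (seen from above) in several partial turns until it is fully wound against its stop, and leave it so. Do not knock over the glass jar.

Things in the scene. Friction and masses are not known exactly. Their poses are not given: they have to be found in the camera images.
- timer: Loose wind-up timer, 0.35-0.6 kg: steel plate 4 mm thick, 44 wide (y), from x = -88 to +76 mm; grey housing 56 (x) by 50 (y) mm centred at x = 0, top 40 mm up, gripped across the 50 mm; wing key on top, up to 76 mm. Origin: plate underside below the key's axis, z up. Starts up to 0.7 rad askew of the board; either way round fits.
- hole_rear (a point): Centre, on the plate's underside, of the rear keyhole's round large end, 24 mm across (timer x = -68 mm). From it a 10 mm wide slot runs towards the timer's +x. So with both large ends over the studs the timer locks by sliding 21 mm towards its own -x. Locked, the studs keep it from turning while the key is wound.
- hole_front (a point): The same for the front keyhole, in line with the rear one (timer x = +42 mm).
- seat_rear (a point): Point on the plate's underside where the stud's centre is when home in the rear keyhole's narrow end: timer x = -47 mm, 21 mm from the large end's centre. The stud can go 2 mm farther.
- seat_front (a point): The same for the front keyhole (timer x = +63 mm).
- key (a joint): Wind of the key, rad: 0 run down, 3.4 at the solid stop; grows clockwise seen from above; starts 0 to 0.6. At 0 the blade lies along the timer's x and the white pointer on the disc under it points to the timer's +y; of the black ticks the bold one is the stop. Let go, the key stays where it is; turned back while gripped it unwinds. Winding takes 0.1 to 0.2 N m.
- key_grip (a point): Middle of the wing key's steel blade, on its axis, 66 mm above the timer's origin. The blade is 38 mm long (this frame's x), 9 mm thick (y) and 24 mm high, from 14 mm below this point to 10 above. Below it a 10 mm shaft and a 39 mm black disc whose top is 22.5 mm below this point.
- board: Brown wooden board 190 (x) by 80 (y) by 12 mm, fixed to the bench. Origin: centre of its underside, z up. Two steel studs stand on it at x = -55 and x = +55 mm, y = 0: a 6 mm neck, 7.5 mm of it free under a flat head 16 mm across and 3.5 mm thick (top of head 23 mm above the bench).
- stud_rear (a point): Centre of the rear stud's foot, on the board's top (board x = -55 mm).
- stud_front (a point): Centre of the front stud's foot, on the board's top (board x = +55 mm).
- jar: Glass jar, 66 mm wide and 85 mm high, standing; origin at the centre of its underside. Leave it standing.
Things that resemble listed ones, but are neither listed nor needed, are in the scene too. Leave any blue look-alike of the board alone. What is shaped like the timer but yellow is not meant.

How it is judged:
By the outcome, as a careful person would: the job done as asked, in the order asked, and still so for the second after the job is handed in, with the robot touching nothing.
It also fails if it takes over 72 s, if anything falls off the work surface, if the arm or the gripper's body presses on something with over 40 N, if the wrist force passes 120 N, or if a joint passes its speed limit or range.

## Working session

There is one attempt and no reset: what is moved stays moved. The work goes in short steps, Python scripts to look and compute and a tool call to move; the robot and the scene stay as the last step left them, time stands still between calls to the robot, and variables do not carry over. Pictures are saved under pics/ and viewed, at most 10 in all, crops included, and the job is handed in when it is done.

Besides the shell and the picture viewer there is one more tool, called after "Call:" as name([rows], argument=value, ...), one row to a line, values as JSON. send_rows: Moves the arm, as the interface text tells. Shift numbers are shares of 800 mm and turn numbers shares of 90 degrees, none past 1 either way. Its arguments: {"type":"object","properties":{"deltas":{"type":"array","items":{"type":"array"}},"gripper":{"type":"number"}},"required":["deltas"]}

```bash
mkdir -p pics; ls; cat > h.py <<'E'
import numpy as np, cv2
from scipy.spatial.transform import Rotation as Ro
from plant import ctrl
def cam(s):
    f=240/np.tan(np.radians(s["vertical_fov"])/2)
    K=np.array([[f,0,s["cx"]],[0,f,s["cy"]],[0,0,1]])
    return K,np.array(s["rvec"],float).ravel(),np.array(s["tvec"],float).ravel()
def ray(s,px,z):
    "pixels (n,2) -> world points at height z"
    K,r,t=cam(s);R=cv2.Rodrigues(r)[0]
    px=np.atleast_2d(px).astype(float)
    d=(np.linalg.inv(K)@np.c_[px,np.ones(len(px))].T).T@R
    c=-R.T@t
    return c+d*((z-c[2])/d[:,2])[:,None]
def proj(s,P):
    K,r,t=cam(s);return cv2.projectPoints(np.atleast_2d(P).astype(float),r,t,K,None)[0][:,0]
def save(s,n,crop=None,k=1):
    im=s["color"][:,:,::-1]
    if crop: a,b,c,d=crop; im=im[b:d,a:c]
    cv2.imwrite(f"pics/{n}.png",cv2.resize(im,None,fx=k,fy=k,interpolation=cv2.INTER_CUBIC))
E
python3 - <<'E'
from h import *
o=ctrl.get_obs();print({k:np.round(v,3) for k,v in o.items()})
a=ctrl.snapshot("top");save(a,"top1");b=ctrl.snapshot("side");save(b,"side1")
for s in(a,b):
    K,r,t=cam(s);print(K[0,0],-cv2.Rodrigues(r)[0].T@t)
    for n,z in[("timer",.02),("hole_rear",.004),("hole_front",.004),("key_grip",.066),("board",.012),("stud_rear",.02),("stud_front",.02),("jar",.04)]:
        for d in ctrl.boxes_of(s,n): 
            px=np.array(d["xy"])*[640,480];print(n,round(d["conf"],2),px.round(),ray(s,px,z)[0].round(3))
E
```

```text
pics
{'clock': np.float64(0.0), 'joint_pos': array([ 9.3228e+01,  2.0593e+01,  6.3300e-01, -2.1000e-02, -7.0138e+01,
       -1.6508e+01]), 'qvel': array([ 0.044, -0.031,  0.031,  0.077, -0.078, -0.051]), 'tau': array([ 1.0000e-03, -5.8271e+01,  2.9306e+01,  6.9970e+00,  7.0000e-03,
       -0.0000e+00]), 'tool_pos': array([0.155, 0.657, 0.291]), 'orientation': array([ 1.7990e+02, -9.0000e-03, -1.3287e+01]), 'force': array([-0.839, -0.254, -0.106]), 'moment': array([ 0.004, -0.025, -0.007]), 'gripper_force': np.float64(0.0), 'opening': np.float64(0.088)}
456.05434790275285 [0.42392835 0.03070982 1.00507699]
timer 0.96 [233. 240.] [0.491 0.199 0.02 ]
timer 0.72 [200. 149.] [0.691 0.269 0.02 ]
hole_rear 0.73 [234. 238.] [0.496 0.199 0.004]
hole_front 0.76 [237. 237.] [0.498 0.192 0.004]
hole_front 0.66 [199. 153.] [0.687 0.275 0.004]
key_grip 0.74 [194. 144.] [0.69  0.271 0.066]
key_grip 0.59 [230. 234.] [0.501 0.196 0.066]
board 0.85 [432. 331.] [ 0.288 -0.23   0.012]
board 0.84 [230. 344.] [0.268 0.206 0.012]
board 0.78 [427. 225.] [ 0.519 -0.224  0.012]
stud_rear 0.77 [226. 342.] [0.2
[... 544 characters left out ...]
4]
hole_front 0.79 [275. 208.] [0.502 0.213 0.004]
key_grip 0.83 [278. 192.] [0.501 0.191 0.066]
key_grip 0.67 [323. 146.] [0.68  0.252 0.066]
board 0.9 [186. 259.] [0.268 0.199 0.012]
board 0.8 [425. 326.] [ 0.512 -0.231  0.012]
board 0.77 [330. 408.] [ 0.28  -0.238  0.012]
stud_rear 0.91 [185. 259.] [0.264 0.194 0.02 ]
stud_rear 0.88 [328. 407.] [ 0.276 -0.238  0.02 ]
stud_rear 0.73 [428. 325.] [ 0.512 -0.236  0.02 ]
stud_front 0.72 [425. 323.] [ 0.511 -0.23   0.02 ]
stud_front 0.61 [328. 406.] [ 0.277 -0.238  0.02 ]
stud_front 0.6 [181. 257.] [0.261 0.203 0.02 ]
stud_front 0.42 [279. 207.] [0.501 0.194 0.02 ]
jar 0.76 [393. 193.] [0.704 0.044 0.04 ]
jar 0.3 [279. 208.] [0.487 0.171 0.04 ]
```

View pics/top1.png

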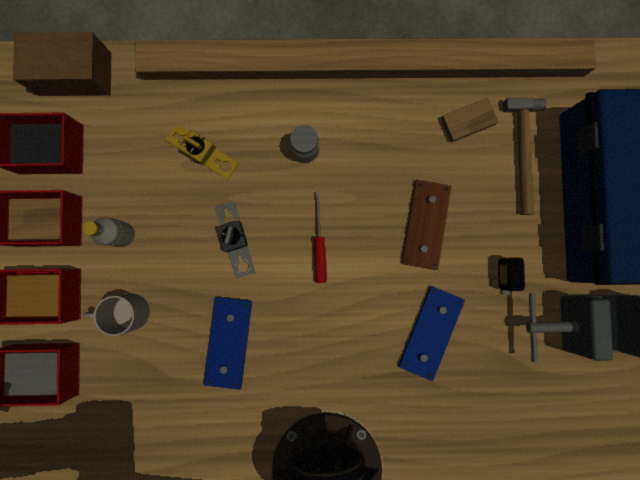

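View pics/side1.png

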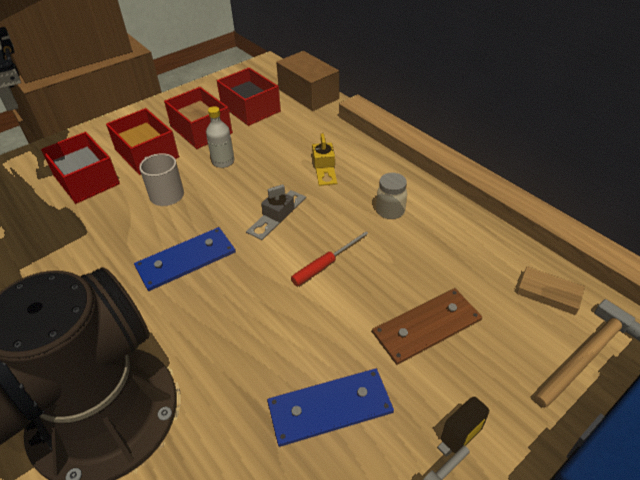

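The top view shows the grey timer at (235,240), the brown board at (427,225) with studs at about (432,199) and (424,248), the jar at (304,142) and a screwdriver at (320,240). The blue boards and the yellow timer are decoys.

```bash
python3 - <<'E'
from h import *
a=ctrl.snapshot("top");b=ctrl.snapshot("side")
for i,(s,c1,c2) in enumerate([(a,(200,190,270,290),(395,175,460,275)),(b,(235,170,315,245),(365,280,490,370))]):
    im=s["color"][:,:,::-1]
    A=[cv2.resize(im[c[1]:c[3],c[0]:c[2]],None,fx=k,fy=k,interpolation=cv2.INTER_CUBIC) for c,k in((c1,5.5 if i==0 else 5),(c2,5.5 if i==0 else 3))]
    h=max(x.shape[0] for x in A); A=[cv2.copyMakeBorder(x,0,h-x.shape[0],0,0,0) for x in A]
    cv2.imwrite(f"pics/crop{i}.png",cv2.convertScaleAbs(np.hstack(A),alpha=1.5)); print(np.hstack(A).shape)
for n,s in(("top",a),("side",b)):
    for nm in("timer","board"):
        for d in ctrl.cut_out(s,nm):
            m=d["pixels"];c=np.argwhere(m).mean(0)[::-1];
            if (nm=="timer" and abs(ray(s,c,.02)[0][0]-.49)<.05) or (nm=="board" and abs(ray(s,c,.012)[0][0]-.515)<.05):
                z=.004 if nm=="timer" else .012
                q=cv2.minAreaRect(ray(s,np.argwhere(m)[:,::-1],z)[:,:2].astype(np.float32)*1000);print(n,nm,d["conf"],q)
# stud heads: bright in the board region
for s,box in((a,(395,175,460,275)),(b,(365,280,490,370))):
    x0,y0,x1,y1=box;im=s["color"][y0:y1,x0:x1].astype(float)
    g=((im[:,:,2]/(im[:,:,0]+1)>.75)&(im[:,:,0]>60)).astype(np.uint8)
    n,l,st,ce=cv2.connectedComponentsWithStats(g)
    for k in range(1,n):
        if st[k,4]>12: print(st[k,4],ce[k]+[x0,y0],ray(s,ce[k]+[x0,y0],.023)[0].round(4))
E
```

```text
(550, 743, 3)
(375, 775, 3)
top timer 0.87 ((492.84521484375, 200.54425048828125), (162.75323486328125, 54.75911331176758), 14.793424606323242)
top timer 0.33 ((521.855224609375, -224.90455627441406), (85.3982925415039, 194.79205322265625), 79.79269409179688)
top board 0.61 ((521.71728515625, -223.96200561523438), (82.48612213134766, 190.2018585205078), 79.1183853149414)
side timer 0.68 ((490.816650390625, 217.6668701171875), (171.47467041015625, 94.53363800048828), 16.104963302612305)
side board 0.88 ((519.2739868164062, -228.92987060546875), (85.82542419433594, 195.88490295410156), 78.92118835449219)
side board 0.57 ((487.85223388671875, 209.03842163085938), (175.3850555419922, 91.75531005859375), 18.57792091369629)
32 [432.      198.65625] [ 0.5757 -0.235   0.023 ]
33 [423.93939394 248.42424242] [ 0.4675 -0.2143  0.023 ]
45 [452.28888889 306.91111111] [ 0.574  -0.2392  0.023 ]
51 [402.8627451  331.96078431] [ 0.4663 -0.2182  0.023 ]
```

View pics/crop0.png

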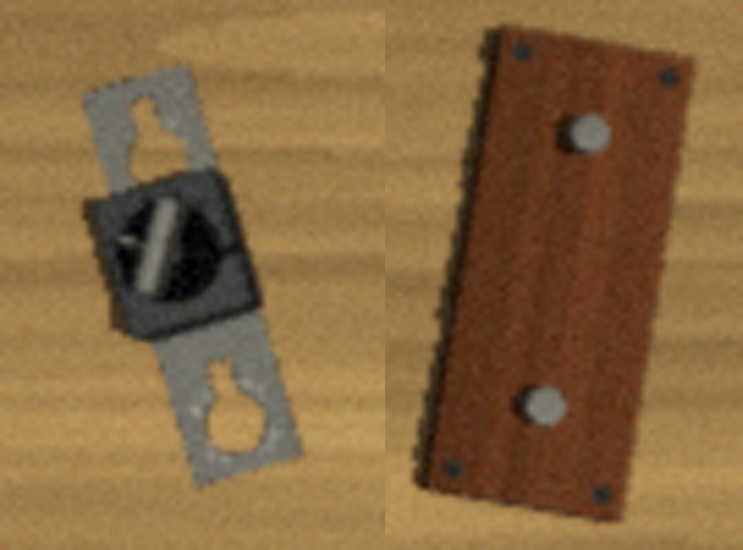

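View pics/crop1.png

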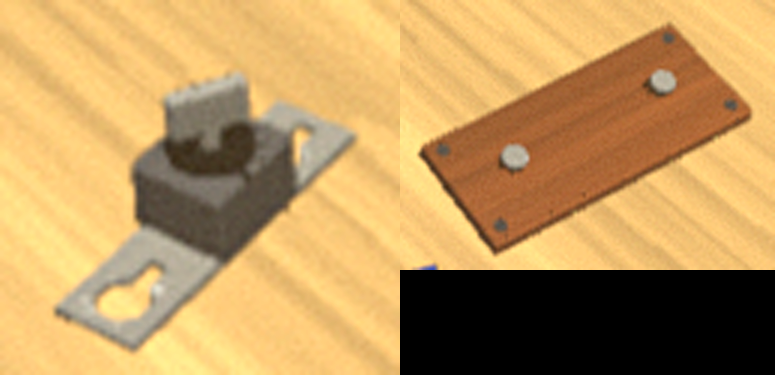

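The top crop shows the timer's rear end at the bottom, +x pointing up and left. The blade is about 30° clockwise of the timer's x. Both studs are clear. I'll compute the timer pose from the plate ends in both views.

```bash
python3 - <<'E'
from h import *
a=ctrl.snapshot("top");b=ctrl.snapshot("side")
for s,p in((a,[[245.5,275.6],[224.6,204.7]]),(b,[[254.3,235.8],[298,193.8]])):
    w=ray(s,p,.003)[:,:2];d=w[1]-w[0];L=np.hypot(*d);u=d/L
    print("len",L,"yaw",np.degrees(np.arctan2(*d[::-1])),"origin",(w.mean(0)+.006*u).round(4))
E
```

```text
len 0.16309769841997787 yaw 16.155016004301814 origin [0.498  0.1982]
len 0.16217477197210864 yaw 16.63460039347842 origin [0.4994 0.1948]
```

```bash
cat > go.py <<'E'
import sys
from h import *
# go.py x y z yaw : shares from present pose
x,y,z,w=map(float,sys.argv[1:5]);o=ctrl.get_obs()
R=Ro.from_euler("xyz",o["orientation"],degrees=True);e=o["orientation"]
d=R.inv().apply(np.array([x,y,z])-o["tool_pos"])
print("t",o["clock"],"pos",np.round(o["tool_pos"],4),"yaw",round(e[2],2),"j",np.round(o["joint_pos"],0),"shares",np.round(d/.8,4),"turn",round(((e[2]-w+180)%360-180)/90,4))
E
```

Call:
send_rows([
  [[0.55,0.46,0],0],
  [[0.55,0.46,0],0],
  [[0.55,0.46,0],0],
  [[0.55,0.46,0],0],
  [[0.55,0.46,0],0],
], gripper=1)

```text
clock: 1.72
tool_pos: [0.2806, 0.4885, 0.2923]
orientation: [-180.0, -0.0, -13.2]
force: [0.3, 1.2, 0.5]
opening: 0.0876
gripper_force: 0.0
```

```bash
python3 go.py .4987 .1965 .17 16
```

```text
t 1.7167 pos [0.2806 0.4885 0.2923] yaw -13.25 j [ 80.  10. -14.   0. -66.  -3.] shares [0.349  0.2928 0.1528] turn -0.325
```

Call:
send_rows([
  [[0.349,0.293,0],0],
  [[0.349,0.293,0],0],
  [[0.349,0.293,0],0],
  [[0.349,0.293,0],0],
  [[0.349,0.293,0],0],
])

```text
clock: 2.13
tool_pos: [0.4052, 0.3213, 0.2926]
orientation: [-179.9, -0.0, -13.3]
force: [1.4, 1.5, -0.4]
opening: 0.0877
gripper_force: 0.0
```

```bash
python3 go.py .4987 .1965 .17 16
```

```text
t 2.1333 pos [0.4052 0.3213 0.2926] yaw -13.25 j [ 60.   6. -19.   0. -65.  17.] shares [0.1495 0.1252 0.1532] turn -0.325
```

Call:
send_rows([
  [[0.15,0.125,0.15],-0.325],
  [[0.15,0.125,0.15],-0.325],
  [[0.15,0.125,0.15],-0.325],
  [[0.15,0.125,0.15],-0.325],
  [[0.15,0.125,0.15],-0.325],
])

```text
clock: 2.55
tool_pos: [0.4989, 0.1966, 0.1712]
orientation: [-180.0, -0.0, 16.4]
force: [0.0, 0.5, -0.3]
opening: 0.0877
gripper_force: 0.0
```

```bash
python3 go.py .4987 .1965 .082 16
```

```text
t 2.55 pos [0.4989 0.1966 0.1712] yaw 16.37 j [ 42.  14. -26.  -0. -50.  64.] shares [-0.0003  0.      0.1115] turn 0.0041
```

Call:
send_rows([
  [[0,0,0.05],0],
  [[0,0,0.09],0],
  [[0,0,0.11],0],
  [[0,0,0.11],0],
  [[0,0,0.11],0],
])

```text
clock: 2.97
tool_pos: [0.4982, 0.198, 0.0838]
orientation: [179.9, 0.1, 16.0]
force: [0.1, -0.0, 1.1]
opening: 0.0878
gripper_force: 0.0
```

Call:
send_rows([
  [[0,0,0],0],
  [[0,0,0],0],
  [[0,0,0],0],
  [[0,0,0],0],
  [[0,0,0],0],
], gripper=0.4)

```text
clock: 3.38
tool_pos: [0.4985, 0.1986, 0.0851]
orientation: [-180.0, -0.1, 16.0]
force: [-0.2, 0.1, 0.1]
opening: 0.0595
gripper_force: 0.0
```

Call:
send_rows([
  [[0,0,0],0],
  [[0,0,0],0],
  [[0,0,0],0],
  [[0,0,0],0],
  [[0,0,0],0],
])

```text
clock: 3.8
tool_pos: [0.4984, 0.198, 0.0847]
orientation: [180.0, -0.0, 16.0]
force: [0.0, -1.8, 5.2]
opening: 0.05
gripper_force: 30.0
```

Call:
send_rows([
  [[0,0,-0.04],0],
  [[0,0,-0.08],0],
  [[0,0,-0.1],0],
  [[0,0,-0.1],0],
  [[0,0,-0.1],0],
])

```text
clock: 4.22
tool_pos: [0.498, 0.1983, 0.1643]
orientation: [-179.9, -0.0, 15.9]
force: [-0.3, -0.4, -5.3]
opening: 0.0498
gripper_force: 30.0
```

```bash
python3 go.py .5338 -.2292 .165 -11
```

```text
t 4.2167 pos [0.498  0.1983 0.1643] yaw 15.94 j [ 43.  15. -27.  -0. -49.  63.] shares [-0.1037  0.5261 -0.0016] turn 0.2993
```

Call:
send_rows([
  [[-0.007,0.035,0],0],
  [[-0.017,0.085,0],0],
  [[-0.027,0.135,0],0],
  [[-0.037,0.185,0],0],
  [[-0.047,0.235,0],0],
])

```text
clock: 4.63
tool_pos: [0.5122, 0.0053, 0.162]
orientation: [-180.0, 0.2, 16.0]
force: [1.4, 0.1, -4.8]
opening: 0.0498
gripper_force: 30.0
```

Call:
send_rows([
  [[-0.01,0.05,0],0],
  [[-0.02,0.1,0],0],
  [[-0.03,0.15,0],0],
  [[-0.04,0.195,0],0],
  [[-0.047,0.23,0],0],
])

```text
clock: 5.05
tool_pos: [0.5266, -0.1827, 0.1617]
orientation: [-179.9, 0.2, 15.9]
force: [0.4, 0.8, -4.1]
opening: 0.0493
gripper_force: 30.0
```

```bash
python3 go.py .5338 -.2292 .165 -11
```

```text
t 5.05 pos [ 0.5266 -0.1827  0.1617] yaw 15.87 j [  1.  17. -24.  -0. -50. 105.] shares [-0.0073  0.0584 -0.0042] turn 0.2986
```

Call:
send_rows([
  [[-0.007,0.058,0.01],0.08],
  [[-0.007,0.058,0.02],0.15],
  [[-0.007,0.058,0.035],0.225],
  [[-0.007,0.058,0.045],0.299],
  [[-0.007,0.058,0.045],0.299],
])

```text
clock: 5.47
tool_pos: [0.5329, -0.2263, 0.1238]
orientation: [-180.0, 0.4, -11.4]
force: [-0.7, -0.1, -4.7]
opening: 0.0496
gripper_force: 30.0
```

Call:
send_rows([
  [[0,0,0],0],
  [[0,0,0],0],
  [[0,0,0],0],
  [[0,0,0],0],
  [[0,0,0],0],
])

```text
clock: 5.88
tool_pos: [0.5359, -0.226, 0.1287]
orientation: [-180.0, -0.1, -10.9]
force: [-0.6, 0.1, -3.8]
opening: 0.0498
gripper_force: 30.0
```

```bash
python3 go.py .5338 -.2292 .12 -11; python3 - <<'E'
from h import *
a=ctrl.snapshot("top");b=ctrl.snapshot("side")
im=[cv2.resize(s["color"][c[1]:c[3],c[0]:c[2],::-1],None,fx=4,fy=4,interpolation=cv2.INTER_CUBIC) for s,c in((a,(380,165,470,285)),(b,(370,240,480,360)))]
cv2.imwrite("pics/p2.png",cv2.convertScaleAbs(np.hstack(im),alpha=1.5))
E
```

```text
t 5.8833 pos [ 0.5359 -0.226   0.1287] yaw -10.85 j [ -4.  21. -23.  -0. -46.  83.] shares [-0.0019  0.0044  0.0108] turn 0.0017
```

View pics/p2.png

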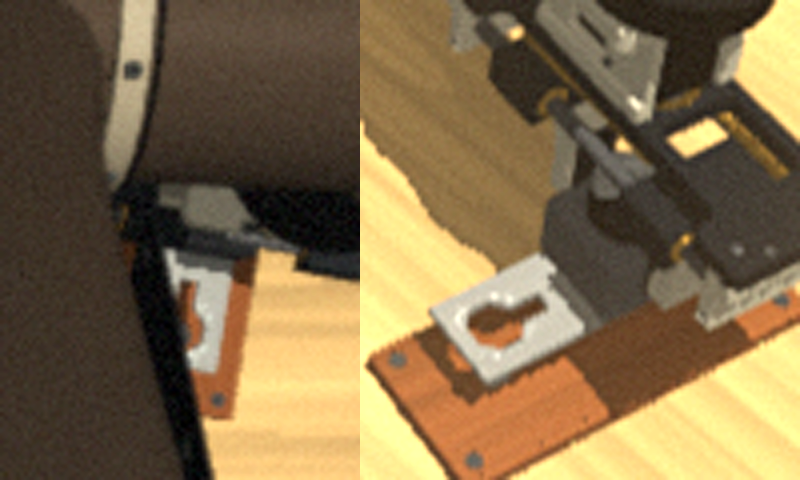

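```bash
python3 - <<'E'
from h import *
b=ctrl.snapshot("side");o=ctrl.get_obs();print(o["tool_pos"],o["orientation"])
zt=o["tool_pos"][2]-.0847
u=np.array([np.cos(np.radians(-10.9)),np.sin(np.radians(-10.9))])
f=lambda x,y:[(x-360)/4+370,y/4+240]
c=ray(b,[f(432,312),f(492,383)],zt+.002)[:,:2]
print("edge len",np.hypot(*(c[1]-c[0])),"hole via edge",c.mean(0)+.020*u,"hole direct",ray(b,[f(496,322)],zt+.003)[0])
e=c[1]-c[0];print("edge dir",np.degrees(np.arctan2(*e[::-1])))
stud=np.array([.4663,-.2182]); v=np.array([-u[1],u[0]])
for h in(c.mean(0)+.020*u,ray(b,[f(496,322)],zt+.003)[0][:2]): print("hole-stud along x,y of timer",(h-stud)@u,(h-stud)@v)
print("hole by fk",o["tool_pos"][:2]-.068*u)
E
```

```text
[ 0.53579821 -0.22614655  0.12852055] [-1.79994301e+02 -3.72651452e-02 -1.09020130e+01]
edge len 0.04340253902964816 hole via edge [ 0.47117026 -0.21579367] hole direct [ 0.47161257 -0.21305031  0.04682055]
edge dir -99.1599803359985
hole-stud along x,y of timer 0.004327363657340526 0.003283860352219009
hole-stud along x,y of timer 0.004242945844867636 0.00606136795439275
hole by fk [ 0.46902502 -0.21328806]
```

Call:
send_rows([
  [[-0.0044,0.0044,0.006],0],
  [[-0.0044,0.0044,0.014],0],
  [[-0.0044,0.0044,0.022],0],
  [[-0.0044,0.0044,0.027],0],
  [[-0.0044,0.0044,0.03],0],
])

```text
clock: 6.45
tool_pos: [0.531, -0.229, 0.103]
orientation: [180.0, 0.1, -10.9]
force: [0.5, -0.6, -5.5]
opening: 0.0496
gripper_force: 30.0
```

Call:
send_rows([
  [[0,0,0],0],
  [[0,0,0],0],
  [[0,0,0],0],
  [[0,0,0],0],
  [[0,0,0],0],
])

```text
clock: 6.87
tool_pos: [0.5318, -0.2291, 0.1044]
orientation: [-180.0, -0.0, -10.9]
force: [0.5, 0.8, -4.2]
opening: 0.0496
gripper_force: 30.0
```

Call:
send_rows([
  [[0,0,0.003],0],
  [[0,0,0.006],0],
  [[0,0,0.008],0],
  [[0,0,0.0095],0],
  [[0,0,0.0095],0],
])

```text
clock: 7.28
tool_pos: [0.5314, -0.229, 0.0967]
orientation: [180.0, 0.0, -10.9]
force: [-2.2, 1.7, -0.8]
opening: 0.0496
gripper_force: 30.0
```

```bash
python3 go.py .5109 -.2251 .0967 -10.9; python3 - <<'E'
from h import *
b=ctrl.snapshot("side")
save(b,"p3",(370,240,480,360),5)
E
```

```text
t 7.2833 pos [ 0.5314 -0.229   0.0967] yaw -10.93 j [ -4.  23. -25.   0. -42.  83.] shares [-0.0261  0.      0.    ] turn -0.0004
```

View pics/p3.png

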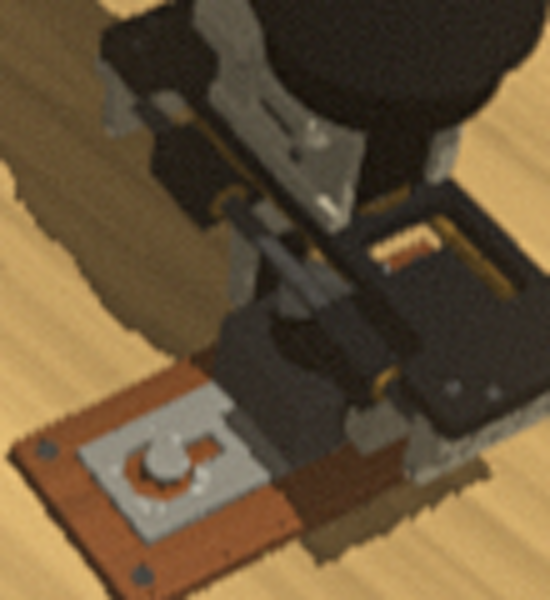

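Call:
send_rows([
  [[-0.003,0,0],0],
  [[-0.006,0,0],0],
  [[-0.009,0,0],0],
  [[-0.012,0,0],0],
  [[-0.014,0,0],0],
])

```text
clock: 7.75
tool_pos: [0.5205, -0.2269, 0.0967]
orientation: [-180.0, -0.0, -10.9]
force: [1.1, -0.0, -3.1]
opening: 0.0497
gripper_force: 30.0
```

Call:
send_rows([
  [[-0.003,0,0],0],
  [[-0.006,0,0],0],
  [[-0.008,0,0],0],
  [[-0.01,0,0],0],
  [[-0.011,0,0],0],
])

```text
clock: 8.17
tool_pos: [0.5118, -0.2252, 0.0967]
orientation: [-180.0, -0.0, -10.9]
force: [2.3, 0.5, -1.1]
opening: 0.0498
gripper_force: 30.0
```

Call:
send_rows([
  [[0,0,0],0],
  [[0,0,0],0],
  [[0,0,0],0],
  [[0,0,0],0],
  [[0,0,0],0],
])

```text
clock: 8.58
tool_pos: [0.5118, -0.2252, 0.0967]
orientation: [180.0, 0.0, -10.9]
force: [-1.0, 1.0, 2.5]
opening: 0.0499
gripper_force: 30.0
```

```bash
python3 go.py .5109 -.2251 .0967 -10.9; python3 - <<'E'
from h import *
b=ctrl.snapshot("side")
save(b,"p4",(365,260,455,370),5)
E
```

```text
t 8.5833 pos [ 0.5118 -0.2252  0.0967] yaw -10.94 j [ -4.  22. -27.  -0. -41.  83.] shares [-0.0011  0.     -0.    ] turn -0.0005
```

View pics/p4.png

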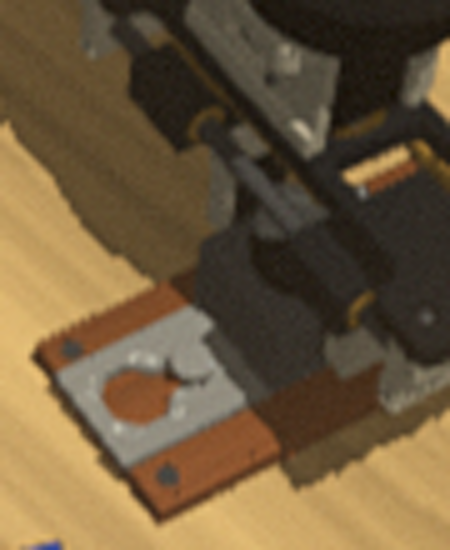

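The plate has slid about 20 mm, and the stud sits in the narrow slot. I'll push gently on to feel for the end.

Call:
send_rows([
  [[-0.001,0,0],0],
  [[-0.0015,0,0],0],
  [[-0.002,0,0],0],
  [[-0.002,0,0],0],
  [[-0.002,0,0],0],
])

```text
clock: 9.05
tool_pos: [0.511, -0.2251, 0.0967]
orientation: [-180.0, -0.1, -10.9]
force: [4.2, -1.5, -1.5]
opening: 0.0498
gripper_force: 30.0
```

Call:
send_rows([
  [[-0.0005,0,0],0],
  [[-0.001,0,0],0],
  [[-0.001,0,0],0],
  [[-0.001,0,0],0],
  [[-0.001,0,0],0],
])

```text
clock: 9.47
tool_pos: [0.5107, -0.225, 0.0968]
orientation: [180.0, -0.1, -10.9]
force: [5.8, -1.9, -4.1]
opening: 0.0496
gripper_force: 30.0
```

Call:
send_rows([
  [[-0.0005,0,0],0],
  [[-0.001,0,0],0],
  [[-0.001,0,0],0],
  [[-0.001,0,0],0],
  [[-0.001,0,0],0],
])

```text
clock: 9.88
tool_pos: [0.5106, -0.2249, 0.0969]
orientation: [180.0, -0.2, -10.9]
force: [7.6, -2.9, -5.3]
opening: 0.0495
gripper_force: 30.0
```

Call:
send_rows([
  [[0.0015,0,0],0],
  [[0.0015,0,0],0],
  [[0.0015,0,0],0],
  [[0.0015,0,0],0],
  [[0.0015,0,0],0],
], gripper=1)

```text
clock: 10.3
tool_pos: [0.5094, -0.2249, 0.0964]
orientation: [180.0, 0.0, -10.9]
force: [0.2, -0.2, 0.5]
opening: 0.0776
gripper_force: 0.0
```

Call:
send_rows([
  [[0,0,-0.04],0],
  [[0,0,-0.07],0],
  [[0,0,-0.09],0],
  [[0,0,-0.1],0],
  [[0,0,-0.1],0],
])

```text
clock: 10.72
tool_pos: [0.5107, -0.225, 0.1784]
orientation: [-180.0, -0.2, -10.9]
force: [-0.1, -0.6, 0.5]
opening: 0.0881
gripper_force: 0.0
```

```bash
python3 go.py .511 -.225 .127 -40.6;  python3 - <<'E'
from h import *
b=ctrl.snapshot("side");a=ctrl.snapshot("top")
im=[cv2.resize(s["color"][c[1]:c[3],c[0]:c[2],::-1],None,fx=4,fy=4,interpolation=cv2.INTER_CUBIC) for s,c in((a,(380,165,470,285)),(b,(370,240,480,360)))]
cv2.imwrite("pics/p5.png",cv2.convertScaleAbs(np.hstack(im),alpha=1.5))
E
```

```text
t 10.7167 pos [ 0.5107 -0.225   0.1784] yaw -10.93 j [ -4.  15. -23.   0. -51.  83.] shares [ 0.0002 -0.0001  0.0642] turn 0.3296
```

View pics/p5.png

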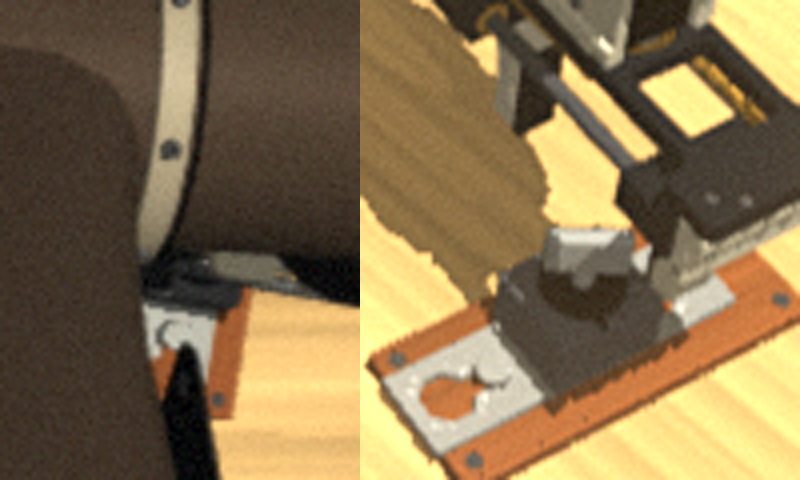

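The timer lies flat with the stud in the slot. The blade's top edge runs from about (418,298) to (438,301) in the side view.

```bash
python3 - <<'E'
from h import *
b=ctrl.snapshot("side")
w=ray(b,[[417.5,298],[438,302]],.088);d=w[1]-w[0]
print(w,np.hypot(*d[:2]),np.degrees(np.arctan2(d[1],d[0])),w.mean(0))
for y in(-35,-40,-45,-50):
    c=np.array([.5102,-.227,.088]);u=np.array([np.cos(np.radians(y)),np.sin(np.radians(y)),0])*.019
    print(y,proj(b,[c-u,c+u]).round(1).tolist())
E
```

```text
[[ 0.49860758 -0.21401788  0.088     ]
 [ 0.51840072 -0.24260738  0.088     ]] 0.034772521459687296 -55.304293173570166 [ 0.50850415 -0.22831263  0.088     ]
-35 [[416.8, 299.9], [438.8, 298.1]]
-40 [[416.6, 299.2], [439.0, 298.8]]
-45 [[416.6, 298.4], [439.1, 299.6]]
-50 [[416.6, 297.6], [439.1, 300.4]]
```

Call:
send_rows([
  [[0,0,0],0.08],
  [[0,0,0],0.16],
  [[0,0,0],0.24],
  [[0,0,0],0.31],
  [[0,0,0],0.35],
], gripper=0.4)

```text
clock: 11.28
tool_pos: [0.5092, -0.2248, 0.1748]
orientation: [179.9, 0.1, -42.8]
force: [-0.0, 0.1, -1.0]
opening: 0.0598
gripper_force: 0.0
```

Call:
send_rows([
  [[0,0,0.02],0],
  [[0,0,0.04],0],
  [[0,0,0.055],0],
  [[0,0,0.062],0],
  [[0,0,0.062],0],
])

```text
clock: 11.7
tool_pos: [0.5085, -0.2247, 0.1245]
orientation: [179.8, 0.2, -42.5]
force: [0.9, -0.3, 0.4]
opening: 0.0359
gripper_force: 0.0
```

Call:
send_rows([
  [[0,0,0],0],
  [[0,0,0],0],
  [[0,0,0],0],
  [[0,0,0],0],
  [[0,0,0],0],
], gripper=0)

```text
clock: 12.12
tool_pos: [0.5106, -0.2248, 0.1276]
orientation: [-179.9, -0.1, -42.4]
force: [0.7, -0.8, -3.5]
opening: 0.0087
gripper_force: 30.0
```

Call:
send_rows([
  [[0,0,0],0],
  [[0,0,0],0],
  [[0,0,0],0],
  [[0,0,0],0],
  [[0,0,0],0],
])

```text
clock: 12.53
tool_pos: [0.5106, -0.2248, 0.1275]
orientation: [-180.0, -0.1, -42.4]
force: [1.9, 3.5, 5.0]
opening: 0.0087
gripper_force: 30.0
```

```bash
python3 go.py .511 -.225 .127 -40.6; python3 -c "
from h import *
o=ctrl.get_obs();print(o['force'],o['moment'],o['opening'],o['gripper_force'])"
```

```text
t 12.5333 pos [ 0.5106 -0.2248  0.1275] yaw -42.42 j [ -4.  19. -26.   0. -45.  51.] shares [ 0.0005 -0.0002  0.0006] turn -0.0202
[1.87895239 3.50866538 4.9855479 ] [ 1.03508325 -0.71913649 -0.01133005] 0.008674860498151738 30.00264823436737
```

Call:
send_rows([
  [[0,0,0],0.06],
  [[0,0,0],0.12],
  [[0,0,0],0.18],
  [[0,0,0],0.24],
  [[0,0,0],0.3],
])

```text
clock: 12.95
tool_pos: [0.511, -0.2247, 0.1276]
orientation: [-179.9, -0.1, -69.7]
force: [3.1, 3.3, 4.2]
opening: 0.009
gripper_force: 30.0
```

Call:
send_rows([
  [[0,0,0],0.06],
  [[0,0,0],0.12],
  [[0,0,0],0.18],
  [[0,0,0],0.24],
  [[0,0,0],0.3],
])

```text
clock: 13.37
tool_pos: [0.5113, -0.2249, 0.1276]
orientation: [-179.8, -0.0, -96.7]
force: [3.9, 1.6, 2.3]
opening: 0.0086
gripper_force: 30.0
```

```bash
python3 go.py .511 -.225 .127 -40.6; python3 - <<'E'
from h import *
o=ctrl.get_obs();print(o['force'],o['moment'],o['opening'],o['gripper_force'])
E
```

```text
t 13.3667 pos [ 0.5113 -0.2249  0.1276] yaw -96.66 j [ -4.  19. -26.   0. -45.  -3.] shares [0.0001 0.0003 0.0007] turn -0.6229
[3.88195729 1.55332001 2.31022231] [ 0.70257385 -1.62095248  0.12743759] 0.00860811428377874 30.010288059711456
```

Call:
send_rows([
  [[0,0,0],0],
  [[0,0,0],0],
  [[0,0,0],0],
  [[0,0,0],0],
  [[0,0,0],0],
], gripper=0.25)

```text
clock: 13.78
tool_pos: [0.5093, -0.225, 0.1266]
orientation: [179.9, -0.0, -96.4]
force: [-0.5, 0.6, 0.7]
opening: 0.0219
gripper_force: 0.0
```

Call:
send_rows([
  [[0,0,0],0],
  [[0,0,0],0],
  [[0,0,0],0],
  [[0,0,0],0],
  [[0,0,0],0],
], gripper=0)

```text
clock: 14.2
tool_pos: [0.5111, -0.225, 0.1273]
orientation: [-179.9, -0.0, -96.4]
force: [5.5, -1.6, -1.3]
opening: 0.0087
gripper_force: 30.0
```

Call:
send_rows([
  [[0,0,0],0.06],
  [[0,0,0],0.12],
  [[0,0,0],0.18],
  [[0,0,0],0.24],
  [[0,0,0],0.3],
])

```text
clock: 14.62
tool_pos: [0.5113, -0.225, 0.1274]
orientation: [-179.9, 0.1, -123.7]
force: [5.9, -2.3, -2.6]
opening: 0.0089
gripper_force: 30.0
```

Call:
send_rows([
  [[0,0,0],0.06],
  [[0,0,0],0.12],
  [[0,0,0],0.18],
  [[0,0,0],0.24],
  [[0,0,0],0.3],
])

```text
clock: 15.03
tool_pos: [0.5115, -0.2251, 0.1274]
orientation: [-179.9, 0.1, -150.7]
force: [6.4, -3.0, -4.7]
opening: 0.0091
gripper_force: 30.0
```

```bash
python3 go.py .511 -.225 .127 -40.6; python3 - <<'E'
from h import *
o=ctrl.get_obs();print(o['force'],o['moment'],o['opening'],o['gripper_force'])
E
```

```text
t 15.0333 pos [ 0.5115 -0.2251  0.1274] yaw -150.65 j [ -4.  19. -26.   0. -45. -57.] shares [0.0005 0.0005 0.0005] turn -1.2228
[ 6.37073838 -3.01910839 -4.67264237] [-0.94480653 -2.58270275  0.15818788] 0.009103660402822105 30.014720857143402
```

Call:
send_rows([
  [[0,0,0],0],
  [[0,0,0],0],
  [[0,0,0],0],
  [[0,0,0],0],
  [[0,0,0],0],
], gripper=0.25)

```text
clock: 15.45
tool_pos: [0.5094, -0.2249, 0.1268]
orientation: [180.0, -0.0, -150.4]
force: [0.0, 0.4, 0.4]
opening: 0.0216
gripper_force: 0.0
```

Call:
send_rows([
  [[0,0,0],0],
  [[0,0,0],0],
  [[0,0,0],0],
  [[0,0,0],0],
  [[0,0,0],0],
], gripper=0)

```text
clock: 15.87
tool_pos: [0.5106, -0.225, 0.1271]
orientation: [-180.0, 0.1, -150.4]
force: [3.3, -1.5, -1.2]
opening: 0.0088
gripper_force: 30.0
```

Call:
send_rows([
  [[0,0,0],0.06],
  [[0,0,0],0.12],
  [[0,0,0],0.18],
  [[0,0,0],0.24],
  [[0,0,0],0.3],
])

```text
clock: 16.28
tool_pos: [0.5105, -0.2248, 0.1271]
orientation: [-180.0, 0.1, -177.7]
force: [2.6, 0.3, -1.3]
opening: 0.0091
gripper_force: 30.0
```

Call:
send_rows([
  [[0,0,0],0.05],
  [[0,0,0],0.1],
  [[0,0,0],0.15],
  [[0,0,0],0.2],
  [[0,0,0],0.24],
])

```text
clock: 16.7
tool_pos: [0.5105, -0.2246, 0.127]
orientation: [180.0, 0.1, 160.8]
force: [2.6, 0.2, -1.6]
opening: 0.0091
gripper_force: 30.0
```

```bash
python3 go.py .511 -.225 .127 -40.6; python3 - <<'E'
from h import *
o=ctrl.get_obs();print(o['force'],o['moment'],o['opening'],o['gripper_force'])
E
```

```text
t 16.7 pos [ 0.5105 -0.2246  0.127 ] yaw 160.75 j [  -4.   19.  -26.   -0.  -45. -106.] shares [-0.0007 -0.0003  0.0001] turn -1.7628
[ 2.5779268   0.22424915 -1.63032196] [ 0.34572623 -1.4398646   0.13215528] 0.009072057024960452 30.015834867954254
```

Call:
send_rows([
  [[0,0,0],0.01],
  [[0,0,0],0.02],
  [[0,0,0],0.03],
  [[0,0,0],0.04],
  [[0,0,0],0.05],
])

```text
clock: 17.12
tool_pos: [0.5104, -0.225, 0.127]
orientation: [180.0, 0.0, 156.4]
force: [4.7, -2.6, -4.0]
opening: 0.0085
gripper_force: 30.0
```

```bash
python3 -c "
from h import *
o=ctrl.get_obs();print(o['orientation'],o['moment'],o['opening'])"
```

```text
[1.79997338e+02 4.88321812e-02 1.56429286e+02] [-0.67421346 -2.11370859  0.16279659] 0.008516664453593895
```

Call:
send_rows([
  [[0,0,0],0.01],
  [[0,0,0],0.02],
  [[0,0,0],0.03],
  [[0,0,0],0.04],
  [[0,0,0],0.05],
])

```text
clock: 17.53
tool_pos: [0.5104, -0.2251, 0.1271]
orientation: [180.0, 0.1, 151.9]
force: [5.1, -1.6, -4.9]
opening: 0.0087
gripper_force: 30.0
```

```bash
python3 -c "
from h import *
o=ctrl.get_obs();print(o['orientation'],o['moment'],o['opening'])"
```

```text
[1.79989528e+02 5.08447370e-02 1.51897648e+02] [-0.63534259 -2.30203078  0.14813987] 0.008706885827247997
```

Call:
send_rows([
  [[0,0,0],0.01],
  [[0,0,0],0.02],
  [[0,0,0],0.03],
  [[0,0,0],0.04],
  [[0,0,0],0.05],
])

```text
clock: 17.95
tool_pos: [0.5103, -0.2249, 0.1271]
orientation: [180.0, 0.0, 147.4]
force: [5.1, -0.9, -3.6]
opening: 0.009
gripper_force: 31.4
```

```bash
python3 -c "
from h import *
o=ctrl.get_obs();print(o['orientation'],o['force'],o['moment'],o['opening'],o['gripper_force'])
s=ctrl.snapshot('side');save(s,'p6',(370,240,480,360),5)"
```

```text
[1.79997103e+02 3.18824893e-02 1.47432230e+02] [ 5.05305455 -0.92621124 -3.60420843] [-0.32440305 -2.14285382  0.67940501] 0.008990801780022971 31.418902423465624
```

View pics/p6.png

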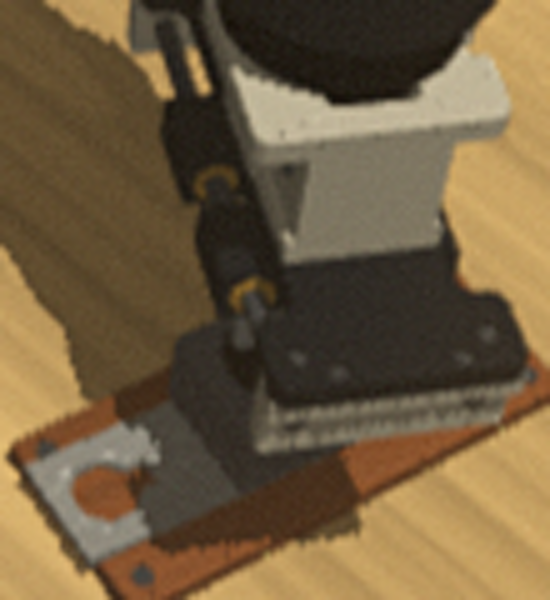

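The moment jumped from 0.15 to 0.68 N m, so the key is at its stop. I'll release and rise straight up.

Call:
send_rows([
  [[0,0,0],0],
  [[0,0,0],0],
  [[0,0,0],0],
  [[0,0,0],0],
  [[0,0,0],0],
], gripper=0.4)

```text
clock: 18.42
tool_pos: [0.5093, -0.2249, 0.1268]
orientation: [-180.0, -0.1, 147.4]
force: [0.5, 0.3, 0.2]
opening: 0.0337
gripper_force: 0.0
```

Call:
send_rows([
  [[0,0,-0.02],0],
  [[0,0,-0.06],0],
  [[0,0,-0.1],0],
  [[0,0,-0.14],0],
  [[0,0,-0.17],0],
])

```text
clock: 18.83
tool_pos: [0.51, -0.2251, 0.2658]
orientation: [180.0, 0.1, 147.5]
force: [0.8, 0.5, -0.6]
opening: 0.0349
gripper_force: 0.0
```

```bash
python3 go.py .5 .1 .3 147
```

```text
t 18.8333 pos [ 0.51   -0.2251  0.2658] yaw 147.46 j [  -4.   11.  -17.    0.  -63. -119.] shares [ 0.229   0.3359 -0.043 ] turn 0.0052
```

Next I'll move aside for an unobstructed top view.

Call:
send_rows([
  [[0.225,0.33,-0.04],0],
  [[0.225,0.33,-0.04],0],
  [[0.225,0.33,-0.04],0],
  [[0.225,0.33,-0.04],0],
  [[0.225,0.33,-0.04],0],
])

```text
clock: 19.25
tool_pos: [0.5028, -0.0162, 0.2841]
orientation: [180.0, -0.0, 147.4]
force: [0.9, 0.5, -1.4]
opening: 0.0349
gripper_force: 0.0
```

Call:
send_rows([
  [[0.09,0.13,0],0],
  [[0.09,0.13,0],0],
  [[0.09,0.13,0],0],
  [[0.09,0.13,0],0],
  [[0.09,0.13,0],0],
])

```text
clock: 19.67
tool_pos: [0.4984, 0.1108, 0.2836]
orientation: [-180.0, -0.0, 147.7]
force: [-0.1, -0.6, -0.9]
opening: 0.0349
gripper_force: 0.0
```

```bash
python3 - <<'E'
from h import *
b=ctrl.snapshot("side");a=ctrl.snapshot("top")
im=[cv2.resize(s["color"][c[1]:c[3],c[0]:c[2],::-1],None,fx=k,fy=k,interpolation=cv2.INTER_CUBIC) for s,c,k in((a,(390,175,460,275),5),(b,(370,270,490,370),3.7))]
h=500;im=[cv2.copyMakeBorder(x,0,h-x.shape[0],0,0,0) for x in im]
cv2.imwrite("pics/p7.png",cv2.convertScaleAbs(np.hstack(im),alpha=1.8));print(np.hstack(im).shape)
E
```

```text
(500, 794, 3)
```

View pics/p7.png

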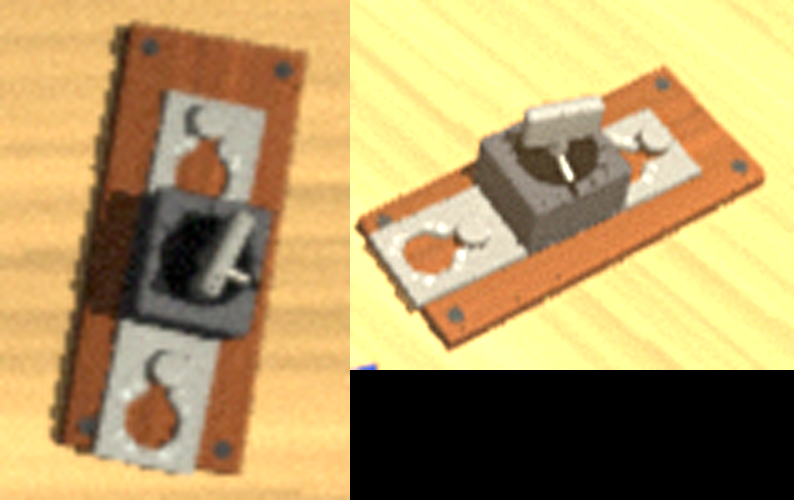

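Both studs are home in the narrow ends, the plate is flat, and the white pointer lines up with the bold tick.

```bash
python3 -c "
from plant import ctrl
print(ctrl.close_job())"
```

```text
the job is handed in; nothing more can be done
None
```

The timer is locked on both studs of the brown board, its key is wound to the stop in three partial turns, the arm never went near the jar, and I handed the job in at about 20 s on the robot's clock; no verdict came back.

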